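Load the relay tester and latch its lid

ROBOT

A 6-joint arm with a two-finger parallel gripper is mounted at the origin on a cart in front of the work surface, level with it; the furniture and walls round the work are solid. World frame = base frame: x ahead of the robot, y to its left, z up, the work surface at z = 0. Lengths are in m, angles in rad, forces in N, time in s.
With the tool pointing down it reaches from about 0.3 to 0.775 m from the base axis. Payload 14.6 kg.
Tool frame: the origin (TCP) lies on the mounting face of the last link; the fingertips stand 199 mm ahead of it and the grasp point (between the pads) lies 180 mm ahead of it; z points along the fingers, y is the line along which they close (so a half turn about z gives the same grasp; the last joint's range is limited). The gripper opens to 94 mm and grips with 3 to 60 N. Pads are 16 mm wide; open, the fingers measure 119 mm over their backs; the gripper's body (75 mm by 177 mm) begins 78 mm behind the grasp point.
Start: joints at [1.142, 0.3, 1.521, -0, 1.321, -0.067], TCP at [0.195, 0.514, 0.405] pointing down, gripper open.
Joint ranges: [-3.03, 3.03], [-0.79, 2.21], [0.23, 2.52], [-1.04, 4.18], [0, 3.07], [-2.55, 2.55]. Speed limits (rad/s): [2.22, 2.22, 2.57, 3.14, 3.14, 3.14].

INTERFACE

Orientations are given as [roll, pitch, yaw] about the fixed x, y, z axes, in that order (R = Rz(yaw) Ry(pitch) Rx(roll)).
In Python, from station import telemetry, cams, workorder, finder gives the robot as it stands.
- The arm moves only by the tool jog_arm, never from a script. Its argument "rows" is a list of rows, each an object with "gripper": the finger opening in m, from 0 to 0.094; "slide": the shift along the tool's x, y, z in m, a list of three; "spin": the turn about the tool's z in rad. In form: [{"gripper": gripper, "slide": [tx, ty, tz], "spin": spin}, ...]. A call has 1 to 8 rows; each row is the pose to reach, as a shift and turn from the pose commanded when the call began, along the tool's axes at that moment; what a row does not reach only later rows make up. A row lasts 1/10 s, in which the tool goes at most 50 mm and 8.59 degrees, less where a joint would pass 70% of its speed; a pose out of reach is approached as far as the arm can. A call with a gripper value outside its range is refused whole. The fingers move at their own pace and stop on an object; "squeeze" is the grip in N (left out, the last holds). Time passes only in rows, so rows that repeat a pose let the fingers close. It gives the time, the measured TCP pose, the force, the opening and the grip force at its end, in the units of the state.
- telemetry.get_obs(): the state, without advancing time (a new reading comes with each control period).
- cams.camera(name): name is "scene" or "top"; returns (picture, depth): 480x640x3 uint8, red, green, blue; 480x640 float32, m along the optical axis (not along the pixel's ray), 0 where there is no reading.
- cams.camera_info(name): a dict with "camera_matrix" (3x3 intrinsics, pixels), "k1" (the pictures are not rectified: a ray, as slopes to the right and down, at radius r is drawn at 1 + k1 r^2 times it, then the intrinsics apply), "R" (3x3) and "t" (3): a world point X has camera coordinates R X + t. Camera axes: x right, y down, z forward; pixel columns grow to the right and rows downward; lengths in m; the calibration is good to about 2 mm. A picture is of the moment at which its call begins. camera_info takes no time and is no camera call.
- workorder.hand_in(): hands the job in; it is judged then, once.
Trained networks look in the newest picture that a camera, given by its name, has taken for a name from the list of things; names that differ only in an ending like _2 or _b are one class to them, and where a whole thing is asked for, a point or a joint stands for the part that bears it (a point fixed in the world has none). Each returns a list of dicts, best first, with "confidence" (0 to 1); they miss things now and then, are a little off and sometimes report something else, mostly with a low value. They report only what shows in the picture. A call takes as long as a camera call. They do not tell look-alikes from the thing itself.
- finder.find_in(target, camera): "point" ([x, y, z] in m, in world coordinates, good to about 4 mm: the middle of the surface that is visible of it).
- finder.masks_of(target, camera): "region" (480x640 bool, what is visible of it).
The state is a dict: "time_s": time; "qpos": joint angles; "joint_vel": joint speeds; "tau": joint torques, N m; "ee_pos": TCP position; "eef_rot": TCP orientation; "force": force on the tool from outside, world axes, zero at the start; "moment": the same for the moment, N m; "grip_width": finger opening in m; "grip_force": force on a finger pad.
Only numpy, scipy, OpenCV 4.12 (cv2) and the standard library are available. Lean on these libraries where they do the work, as an engineer would, in place of code of your own. Each camera call takes 0.05 s, during which the arm holds its last target. There are 200 camera calls.

TASK

Plug the white relay from the pink foam fully home into the socket inside the open relay tester, its green flag to the same end as the socket's green mark. Then lower the tester's lid without slamming it and swing the red-tabbed latch fully upright so that its bar hooks over the lid's tongue and holds the lid shut. Leave the screwdriver and the solder spool where they are.

Things in the scene. Friction and masses are not known exactly. Their poses are not given: they have to be found in the camera images.
- tester: Relay tester: a dark-blue open-topped case, 140 (x) x 150 (y) x 74 mm high, walls 5 mm, fixed to the bench, with a hinged lid and a latch. Origin: centre of its underside on the bench. Its +x axis points to the lid's hinge side, its -x axis to the latch side; y runs parallel to both hinge axes. Upright.
- socket (a point): Centre of the top face of the grey socket block (60 x 74 mm, 25 mm above the bench, 49 mm below the rim; green mark by the narrow hole) in the tester, 5 mm to -x of the tester's origin; axes as the tester's. Two rectangular holes 13 mm deep with 2 mm chamfers: a wide one 17.6 (x) x 12.6 (y) mm at y = -9 mm and a narrow one 8.6 x 12.6 mm at y = +10 mm.
- relay: White relay on the foam: case 28 (x) x 40 (y) mm, black foot 30 x 42 x 6 mm, 55 mm tall, 80 g. Origin: centre of the underside of its plug blocks. Two brass blocks stand 10 mm down from the foot, feet tapered: a wide one 16 (x) x 11 mm at y = -9 mm, a narrow one 7 x 11 mm at y = +10 mm, under the green flag on top; it fits one way only, x and y along the tester's. Top at z = 70 mm when home.
- relay_shoulder (a point): Centre of the underside of the relay's black foot, 10 mm above the relay's origin; meets point socket when the relay is home. Axes as the relay's.
- lid (a joint): Lid angle, rad: 0 shut, 1.85 leaning fully back. Stiff hinge (0.2 N m): the lid stays where it is left. A sprung pad under it bears on a seated relay over the last 2.5 mm (7 N when shut; some 6 N down at the knob shuts it), so an unlatched lid springs back to about 0.02 rad. A relay that is not home keeps the lid from shutting.
- lid_hinge (a point): Centre of the lid's hinge axis: 74 mm to +x of the tester's origin, 78 mm above the bench; the axis runs along the tester's y.
- lid_knob (a point): Centre of the black ball knob, 22 mm across, on a 19 mm stem, square on the lid's outer face near its free edge: 120 mm from the hinge axis along the lid, 34 mm off it along the outward normal (30 mm above the lid's face). Shut: 46 mm to -x of the tester's origin, z = 112 mm. Can be pinched from above along the tester's y at any lid angle; it turns between the fingers. Axes: the lid's.
- latch (a joint): Latch lever angle, rad: 0 upright and hooked over the lid's tongue, up to 1.15 swung out, away from the tester (to its -x). Stiff pivot (0.12 N m): it stays where it is left. From about 0.35 rad to 0 its bar draws the tongue of a lowered lid (below about 0.035 rad) down the rest; below 0.45 rad it is in the way of a lid coming down.
- latch_hinge (a point): Centre of the latch's pivot axis: 101 mm to -x of the tester's origin, 58 mm above the bench; the axis runs along the tester's y.
- latch_grip (a point): Grip point on the latch's red tab (16 mm wide along the tester's y, 8 mm thick, 44 mm long, from 36 to 78 mm off the pivot). With the latch upright it lies 60 mm above the pivot axis and 7 mm outward of it. Push the tab along its arc with closed fingers from outside, or pinch it lightly from above along the tester's y.
- foam: Pink foam slab 120 x 100 x 10 mm, fixed to the bench, on which the relay stands. Origin: centre of its underside.
- driver: Bystander: green-handled screwdriver lying on the bench, 207 mm long. Leave alone.
- spool: Bystander: blue solder spool standing on the bench, 60 mm across, 50 mm high. Leave alone.
Mind the look-alikes: they are no part of the job. Of the things that look like the tester, the larger one is meant.

How it is judged:
On the way, in this order (a step that is already met when the one before it is completed fails the run):
1. the relay is fully home in the socket, lid still open (horizontal distance between relay_shoulder and socket below 0.003 m and z of relay_shoulder in the frame of socket below 0.002 m and value of joint lid above 0.3 rad), for 0.2 s.
2. the lid is down (value of joint lid below 0.05 rad), for 0.2 s.
3. the latch is closed over the tongue (value of joint latch below 0.12 rad and value of joint lid below 0.02 rad), for 0.2 s.
At the end, for the whole second after the job is handed in: The relay stands upright in the socket (within 3 mm sideways, its foot within 2 mm of the socket's face), the lid is shut (below 0.02 rad) and the latch is hooked upright (below 0.12 rad); screwdriver and spool lie within 30 mm of where they were (all of step 3 and horizontal distance between relay_shoulder and socket below 0.003 m and z of relay_shoulder in the frame of socket below 0.002 m and angle between relay's own z axis and vertical below 0.06 rad and distance of each of driver, spool from where it was at the start of the episode below 0.03 m and linear speed of relay below 0.02 m/s); the robot touches nothing.
It fails at once if the lid is slammed (falling shut faster than 3 rad/s) (velocity of joint lid below -3 rad/s and value of joint lid below 0.4 rad).
It fails at once if the relay is dropped or tipped over (angle between relay's own z axis and vertical above 0.8 rad).
It fails at once if the screwdriver or the spool is knocked away (distance of any of driver, spool from where it was at the start of the episode above 0.03 m).
It also fails if it takes over 72 s, if anything falls off the work surface, if the arm or the gripper's body presses on something with over 40 N, if the wrist force passes 120 N, or if a joint passes its speed limit or range.

## Working session

There is one attempt and no reset: what is moved stays moved. The work goes in short steps, Python scripts to look and compute and a tool call to move; the robot and the scene stay as the last step left them, time stands still between calls to the robot, and variables do not carry over. Pictures are saved under pics/ and viewed, at most 10 in all, crops included, and the job is handed in when it is done.

Besides the shell and the picture viewer there is one more tool, called by a JSON object that holds its "method" and its "body". jog_arm: Moves the arm, as the interface text tells. Its arguments: {"type":"object","properties":{"rows":{"type":"array","items":{"type":"object","properties":{"gripper":{"type":"number"},"slide":{"type":"array","items":{"type":"number"}},"spin":{"type":"number"}}}},"squeeze":{"type":"number"}},"required":["rows"]}

```bash
ls; mkdir -p pics; python3 - <<'E'
from station import telemetry,cams,finder
import cv2,numpy as np
o=telemetry.get_obs();print({k:np.round(v,3) for k,v in o.items()})
ims=[]
for c in ("scene","top"):
    p,d=cams.camera(c);np.savez(f"pics/{c}0.npz",p=p,d=d);ims.append(p)
    i=cams.camera_info(c);print(c,np.round(i["R"],3).tolist(),np.round(i["t"],3),i["k1"],i["camera_matrix"])
    cv2.imwrite(f"pics/{c}0.png",p[:,:,::-1])
    for t in ("tester","relay","lid_knob","latch_grip","foam","driver","spool"):
        print(c,t,[(np.round(r["point"],3).tolist(),round(r["confidence"],2)) for r in finder.find_in(t,c)])
E
```

```text
pics
{'time_s': np.float64(0.0), 'qpos': array([ 1.142,  0.3  ,  1.522,  0.   ,  1.321, -0.067]), 'joint_vel': array([ 0.001, -0.   , -0.001, -0.   ,  0.   , -0.   ]), 'tau': array([-1.0000e-03, -5.3180e+01, -3.5274e+01,  7.1000e-02,  2.5000e-02,
       -0.0000e+00]), 'ee_pos': array([0.195, 0.514, 0.404]), 'eef_rot': array([-3.14, -0.  ,  2.78]), 'force': array([-0.525, -0.256,  0.51 ]), 'moment': array([-0.034, -0.006,  0.   ]), 'grip_force': np.float64(0.0), 'grip_width': np.float64(0.094)}
scene [[0.844, -0.536, 0.015], [-0.41, -0.662, -0.627], [0.346, 0.523, -0.779]] [-0.436  0.361  1.317] -0.1755742601491222 [[612.14411315   0.         323.12334261]
 [  0.         612.14411315 240.72302737]
 [  0.           0.           1.        ]]
scene tester [([0.553, 0.204, 0.072], 0.84), ([0.409, 0.521, 0.056], 0.78), ([0.547, -0.348, 0.012], 0.71)]
scene relay [([0.553, -0.326, 0.065], 0.73)]
scene lid_knob [([0.558, 0.223, 0.159], 0.83), ([0.415, 0.546, 0.053], 0.7)]
scene latch_grip [([0.542, 0.022, 0.094], 0.5)]
scene foam [([0.548, -0.347, 0.01], 0.68)]
scene driver [([0.744, 0.061, 0.023], 0.97), ([0.553, 0.204, 0.076], 0.72)]
scene spool [([0.385, -0.179, 0.05], 0.69)]
top [[-0.006, -1.0, -0.012], [-0.988, 0.008, -0.153], [0.153, 0.011, -0.988]] [0.107 0.578 1.493] -0.11052213701171915 [[584.88010342   0.         317.93047745]
 [  0.         584.88010342 238.96000069]
 [  0.           0.           1.        ]]
top tester [([0.556, 0.163, 0.02], 0.83), ([0.411, 0.541, 0.056], 0.71)]
top relay [([0.558, -0.313, 0.063], 0.74)]
top lid_knob [([0.418, 0.546, 0.053], 0.83), ([0.56, 0.232, 0.167], 0.72), ([0.543, 0.014, 0.093], 0.72)]
top latch_grip [([0.564, 0.23, 0.168], 0.65), ([0.545, 0.014, 0.094], 0.64)]
top foam [([0.553, -0.333, 0.008], 0.75)]
top driver [([0.742, 0.066, 0.027], 0.84), ([0.541, 0.018, 0.09], 0.66)]
top spool [([0.392, -0.171, 0.05], 0.77), ([0.542, 0.016, 0.094], 0.38)]
```

View pics/scene0.png

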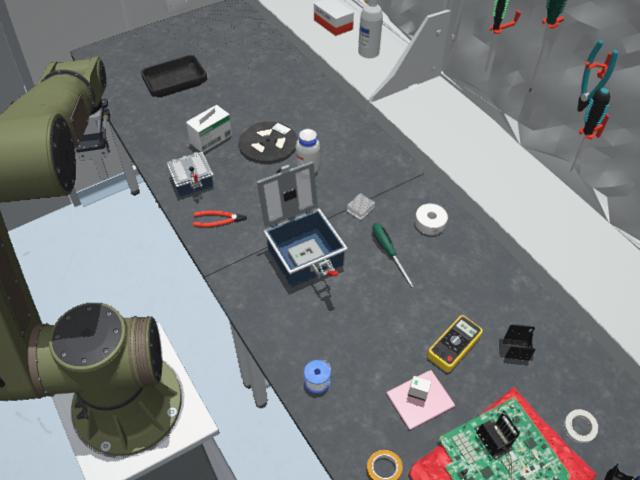

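View pics/top0.png

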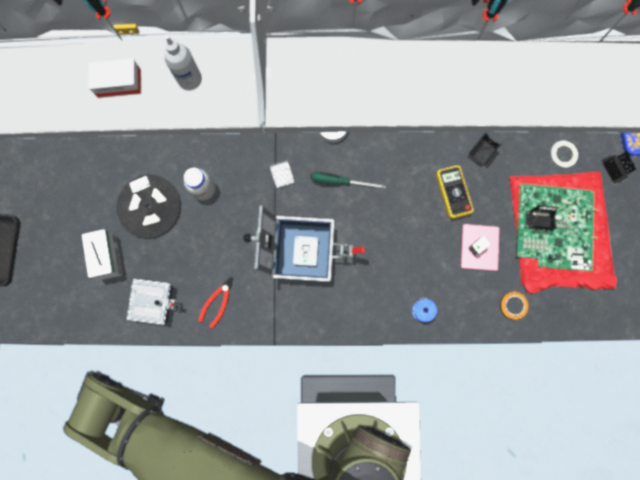

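The scene picture shows the large dark-blue open tester at px (305,247), with lid standing up at (288,195) and red latch tab at (330,270). The look-alike is the small grey tester at (190,172). In the top view the tester is at (304,250), the small one at (150,302). The relay on the foam is at (480,245) top / (420,388) scene. Other white things that could be taken for it are the boxes at top (98,253) and (283,174), and the pieces on the black disc (148,205). I choose the larger tester and the relay on the pink foam. Next I'll check both in a crop.

```bash
cat > h.py <<'E'
import numpy as np,cv2
from station import cams,telemetry,finder
def cloud(c,d):
    i=cams.camera_info(c);K=np.array(i["camera_matrix"]);R=np.array(i["R"]);t=np.array(i["t"])
    v,u=np.mgrid[0:480,0:640];pts=np.stack([u,v],-1).reshape(-1,1,2).astype(float)
    n=cv2.undistortPoints(pts,K,np.array([i["k1"],0,0,0.])).reshape(480,640,2)
    X=np.dstack([n*d[...,None],d])
    return (X-t)@R   # R^T (X-t)
def rays(c,uv,z):
    i=cams.camera_info(c);K=np.array(i["camera_matrix"]);R=np.array(i["R"]);t=np.array(i["t"])
    n=cv2.undistortPoints(np.array(uv,float).reshape(-1,1,2),K,np.array([i["k1"],0,0,0.])).reshape(-1,2)
    D=np.c_[n,np.ones(len(n))]@R;o=-R.T@t
    return o+D*((z-o[2])/D[:,2])[:,None]
def proj(c,P):
    i=cams.camera_info(c)
    return cv2.projectPoints(np.array(P,float).reshape(-1,1,3),cv2.Rodrigues(np.array(i["R"]))[0],np.array(i["t"]),np.array(i["camera_matrix"]),np.array([i["k1"],0,0,0.]))[0].reshape(-1,2)
E
python3 - <<'E'
from h import *
f={c:np.load(f"pics/{c}0.npz") for c in("top","scene")}
for c in f:
    P=cloud(c,f[c]["d"]);ok=f[c]["d"]>0
    m=ok&(abs(P[...,0]-.55)<.1)&(P[...,1]>.05)&(P[...,1]<.21)&(P[...,2]>.066)&(P[...,2]<.082)
    Q=P[m];print(c,"rim",len(Q),np.median(Q[:,2]),cv2.minAreaRect(Q[:,:2].astype(np.float32)))
    print(np.percentile(Q[:,:2],[1,99],axis=0))
    m=ok&(abs(P[...,0]-.555)<.04)&(abs(P[...,1]+.32)<.04)&(P[...,2]>.057)&(P[...,2]<.075)
    Q=P[m];print(c,"relaytop",len(Q),np.median(Q[:,2]),cv2.minAreaRect(Q[:,:2].astype(np.float32)))
    g=f[c]["p"].astype(int);gm=(g[...,1]>g[...,0]+25)&(g[...,1]>g[...,2]+10)
    for n,xy in(("relay",(.555,-.32)),("sock",(.555,.14))):
        mm=ok&gm&(abs(P[...,0]-xy[0])<.06)&(abs(P[...,1]-xy[1])<.06);print(c,n,"green",mm.sum(),P[mm].mean(0) if mm.any() else "", np.argwhere(mm).mean(0) if mm.any() else"")
    m=ok&(abs(P[...,0]-.55)<.04)&(abs(P[...,1]-.14)<.06)&(P[...,2]>.018)&(P[...,2]<.032)
    Q=P[m];print(c,"socket",len(Q),np.median(Q[:,2]),cv2.minAreaRect(Q[:,:2].astype(np.float32)))
p=f["top"]["p"];a=cv2.resize(p[205:295,240:380],None,fx=5,fy=5,interpolation=2);b=cv2.resize(p[225:265,460:500],(250,250),interpolation=2)
s=f["scene"]["p"];e=cv2.resize(s[155:305,245:355],(330,450));g=cv2.resize(s[370:410,400:440],(200,200))
W=np.zeros((600,800,3),np.uint8);W[:450,:700]=a
W=np.zeros((600,800,3),np.uint8);W[:300,:467]=cv2.resize(a,(467,300));W[300:550,:250]=b;W[:450,467:797]=e;W[300:500,260:460]=g
cv2.imwrite("pics/crop1.png",W[:,:,::-1])
E
```

```text
top rim 683 0.07367733147451898 ((0.552077054977417, 0.13218992948532104), (0.1640743464231491, 0.16017527878284454), 86.46444702148438)
[[0.47088363 0.06096992]
 [0.63515133 0.20909608]]
top relaytop 174 0.06469306458535647 ((0.5591117143630981, -0.3211749792098999), (0.02824394218623638, 0.0437190867960453), 37.61360549926758)
top relay green 8 [ 0.55184896 -0.3142347   0.06454043] [246.875 478.125]
top sock green 8 [0.52553021 0.13905481 0.02500765] [260.125 304.625]
top socket 547 0.025343607524732782 ((0.5520931482315063, 0.13881225883960724), (0.06028556078672409, 0.07375603914260864), 87.18315124511719)
scene rim 849 0.07366197058041132 ((0.5515186190605164, 0.13280965387821198), (0.16135840117931366, 0.164755180478096), 86.99858856201172)
[[0.46895135 0.06102571]
 [0.63331168 0.20963658]]
scene relaytop 264 0.06528253933286236 ((0.5565035343170166, -0.3232659101486206), (0.03266148269176483, 0.04172920435667038), 39.538631439208984)
scene relay green 14 [ 0.55025534 -0.31479768  0.06702943] [381.92857143 415.64285714]
scene sock green 12 [0.52462686 0.13936863 0.02605682] [255.41666667 296.25      ]
scene socket 503 0.02625458183622083 ((0.5520750284194946, 0.13749739527702332), (0.06230577081441879, 0.07682403922080994), 87.01522827148438)
```

View pics/crop1.png

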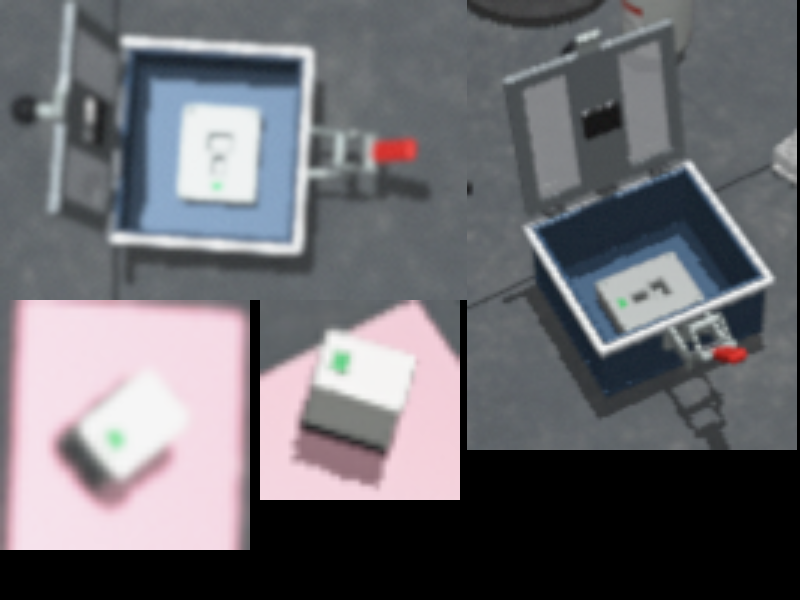

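The crops show the large tester with its lid leaning back. The socket's green mark is at the world -x side (top px 304,260). The relay is yawed with its green flag at (478,247), and the latch's red tab is swung out. Both choices hold. Next I'll refine the poses with sub-pixel contours.

```bash
python3 - <<'E'
from h import *
def fit(c,box,chan,thr,z,ref,name):
    p=np.load(f"pics/{c}0.npz")["p"];r0,r1,c0,c1=box;S=8
    g=chan(p.astype(np.float32))[r0:r1,c0:c1]
    g=cv2.resize(g,None,fx=S,fy=S,interpolation=cv2.INTER_CUBIC)
    cs,_=cv2.findContours((g>thr).astype(np.uint8),cv2.RETR_EXTERNAL,cv2.CHAIN_APPROX_NONE)
    k=max(cs,key=cv2.contourArea).reshape(-1,2)
    uv=(k+.5)/S-.5+[c0,r0]
    X=rays(c,uv,z)[:,:2].astype(np.float32)
    mo=cv2.moments(X*1000);
    print(c,name,thr,np.round(cv2.minAreaRect(X)[0],4),np.round(cv2.minAreaRect(X)[1],4),round(cv2.minAreaRect(X)[2],1),"cen",mo["m10"]/mo["m00"],mo["m01"]/mo["m00"])
gch=lambda p:p[...,1]
mn=lambda p:p.min(-1)
p=np.load("pics/top0.npz")["p"];print(p[240:243,474:490,1]);print(p[250,288:320])
for t in(215,222,230):fit("top",(230,260,465,495),gch,t,.065,0,"relay")
R=lambda p:p[...,0]
for t in(130,150,170):
    fit("top",(232,270,290,322),R,t,.025,0,"socket")
    fit("top",(205,295,262,345),R,t,.074,0,"rim")
# knob, latch from depth
P=cloud("top",np.load("pics/top0.npz")["d"])
red=(p[...,0]>150)&(p[...,1]<80)&(abs(P[...,1]-.02)<.06)&(abs(P[...,0]-.55)<.06)
print("tab",np.round(P[red],3)[:40].tolist())
blk=(P[...,2]>.12)&(P[...,1]>.19)&(P[...,1]<.27)&(abs(P[...,0]-.555)<.02)
print("knob",np.round(P[blk][np.argsort(P[blk][:,1])],3)[-40:].tolist())
s=np.load("pics/scene0.npz");P=cloud("scene",s["d"]);L=P[(P[...,2]>.1)&(P[...,1]>.17)&(P[...,1]<.24)&(abs(P[...,0]-.56)<.1)]
A=np.polyfit(L[:,2],L[:,1],1);print("lid y=a z+b",A,len(L))
E
```

```text
[[214 200 196 208 229 242 245 246 246 246 246 246 244 237 225 220]
 [197 190 209 231 243 245 246 246 246 246 246 246 245 243 236 226]
 [199 215 234 243 245 246 246 246 246 246 246 246 246 245 242 235]]
[[140 169 199]
 [141 169 201]
 [139 168 200]
 [141 169 201]
 [144 172 203]
 [171 193 214]
 [217 226 231]
 [236 240 241]
 [240 243 243]
 [240 243 243]
 [241 243 243]
 [240 242 242]
 [239 241 241]
 [233 237 237]
 [225 230 230]
 [222 227 226]
 [221 226 226]
 [220 225 225]
 [223 228 227]
 [226 230 230]
 [226 231 231]
 [230 234 234]
 [235 238 238]
 [238 241 241]
 [239 242 242]
 [240 242 242]
 [239 242 241]
 [235 238 238]
 [217 222 224]
 [167 178 186]
 [132 152 175]
 [129 156 186]]
top relay 215 [ 0.5582 -0.3183] [0.082  0.0788] 89.5 cen 558.204262791368 -318.16765951443847
top relay 222 [ 0.5582 -0.299 ] [0.0407 0.08  ] 87.5 cen 566.0945557057471 -291.1216297902437
top relay 230 [ 0.5593 -0.3231] [0.0302 0.0406] 37.3 cen 559.628189541198 -323.4113327322125
top socket 130 [0.5515 0.1369] [0.0852 0.1017] 89.6 cen 551.3226713091092 136.8819325847171
top rim 130 [0.5399 0.1356] [0.1089 0.1133] 
[... 1582 characters left out ...]
, [0.556, 0.263, 0.197], [0.562, 0.263, 0.196], [0.552, 0.263, 0.193], [0.564, 0.263, 0.193], [0.563, 0.264, 0.204], [0.566, 0.265, 0.201], [0.561, 0.265, 0.199], [0.556, 0.265, 0.198], [0.568, 0.265, 0.199], [0.552, 0.265, 0.197], [0.554, 0.265, 0.196], [0.559, 0.265, 0.196], [0.571, 0.265, 0.196], [0.56, 0.267, 0.205], [0.556, 0.267, 0.203], [0.565, 0.267, 0.203], [0.558, 0.267, 0.202], [0.553, 0.267, 0.201], [0.563, 0.267, 0.2], [0.568, 0.267, 0.199], [0.552, 0.268, 0.195], [0.572, 0.268, 0.194], [0.565, 0.269, 0.206], [0.555, 0.269, 0.204], [0.56, 0.269, 0.203], [0.563, 0.269, 0.202], [0.568, 0.27, 0.2], [0.559, 0.27, 0.199], [0.554, 0.27, 0.198]]
lid y=a z+b [0.15374956 0.2023021 ] 2280
```

{"method": "jog_arm", "body": {"rows": [{"gripper":0.094,"slide":[0,0,-0.05],"spin":0}]}}

```text
time_s: 0.9
ee_pos: [0.1947, 0.5145, 0.4497]
eef_rot: [-3.131, -0.001, 2.78]
force: [-0.5, 0.2, 0.2]
grip_width: 0.0937
grip_force: 0.0
```

{"method": "jog_arm", "body": {"rows": [{"gripper":0.094,"slide":[-0.031,-0.032,0],"spin":0.13},{"gripper":0.094,"slide":[-0.062,-0.064,0],"spin":0.26},{"gripper":0.094,"slide":[-0.093,-0.096,0],"spin":0.39},{"gripper":0.094,"slide":[-0.124,-0.128,0],"spin":0.52},{"gripper":0.094,"slide":[-0.155,-0.16,0],"spin":0.65},{"gripper":0.094,"slide":[-0.186,-0.192,0],"spin":0.78},{"gripper":0.094,"slide":[-0.217,-0.224,0],"spin":0.91},{"gripper":0.094,"slide":[-0.248,-0.256,0],"spin":1.04}]}}

```text
time_s: 1.7
ee_pos: [0.3361, 0.1854, 0.4549]
eef_rot: [3.141, -0.0, 1.735]
force: [0.8, 0.9, 1.1]
grip_width: 0.094
grip_force: 0.0
```

```bash
cat > go.py <<'E'
import sys,numpy as np
# go.py x y z yaw  -> slide/spin from present pose (optional commanded pose: cx cy cz cyaw)
a=list(map(float,sys.argv[1:]))
if len(a)==8: p=a[4:7];w=a[7]
else:
    from station import telemetry
    o=telemetry.get_obs();p=o["ee_pos"];w=o["eef_rot"][2];print("now",np.round(p,4),np.round(o["eef_rot"],4),"F",np.round(o["force"],1),"grip",o["grip_width"],o["grip_force"])
d=np.array(a[:3])-p
print("slide",np.round([d@[np.cos(w),np.sin(w),0],d@[np.sin(w),-np.cos(w),0],-d[2]],4),"spin",round(w-a[3],4))
E
python3 go.py .559 -.3225 .33 .653
```

```text
now [0.3361 0.1854 0.4549] [ 3.1408e+00 -2.0000e-04  1.7347e+00] F [0.8 0.9 1.1] grip 0.09403641207739331 0.0
slide [-0.5375  0.137   0.1249] spin 1.0817
```

{"method": "jog_arm", "body": {"rows": [{"gripper":0.094,"slide":[-0.04,0.01,0],"spin":0.09},{"gripper":0.094,"slide":[-0.08,0.02,0],"spin":0.18},{"gripper":0.094,"slide":[-0.12,0.03,0],"spin":0.27},{"gripper":0.094,"slide":[-0.16,0.04,0],"spin":0.36},{"gripper":0.094,"slide":[-0.2,0.05,0],"spin":0.45},{"gripper":0.094,"slide":[-0.24,0.06,0],"spin":0.54},{"gripper":0.094,"slide":[-0.28,0.07,0],"spin":0.63},{"gripper":0.094,"slide":[-0.32,0.08,0],"spin":0.72}]}}

```text
time_s: 2.5
ee_pos: [0.469, -0.1166, 0.4548]
eef_rot: [3.141, -0.0, 1.016]
force: [-0.1, -0.0, -0.3]
grip_width: 0.0942
grip_force: 0.0
```

```bash
python3 go.py .559 -.3225 .33 .653
```

```text
now [ 0.469  -0.1166  0.4548] [ 3.1411e+00 -1.0000e-04  1.0158e+00] F [-0.1 -0.  -0.3] grip 0.09420188409510565 0.0
slide [-0.1276  0.185   0.1248] spin 0.3628
```

{"method": "jog_arm", "body": {"rows": [{"gripper":0.094,"slide":[-0.022,0.032,0.0],"spin":0.06},{"gripper":0.094,"slide":[-0.044,0.064,0.01],"spin":0.12},{"gripper":0.094,"slide":[-0.066,0.096,0.03],"spin":0.18},{"gripper":0.094,"slide":[-0.09,0.13,0.05],"spin":0.25},{"gripper":0.094,"slide":[-0.11,0.16,0.08],"spin":0.31},{"gripper":0.094,"slide":[-0.1276,0.185,0.105],"spin":0.3628},{"gripper":0.094,"slide":[-0.1276,0.185,0.125],"spin":0.3628},{"gripper":0.094,"slide":[-0.1276,0.185,0.125],"spin":0.3628}]}}

```text
time_s: 3.3
ee_pos: [0.5592, -0.3208, 0.3261]
eef_rot: [-3.136, 0.002, 0.656]
force: [0.6, -0.2, 0.5]
grip_width: 0.0939
grip_force: 0.0
```

```bash
python3 go.py .559 -.3225 .23 .653
```

```text
now [ 0.5592 -0.3208  0.3261] [-3.1363e+00  1.9000e-03  6.5620e-01] F [ 0.6 -0.2  0.5] grip 0.09386074561788348 0.0
slide [-0.0012  0.0012  0.0961] spin 0.0032
```

{"method": "jog_arm", "body": {"rows": [{"gripper":0.094,"slide":[0,0,0.02]},{"gripper":0.094,"slide":[0,0,0.045]},{"gripper":0.094,"slide":[0,0,0.07]},{"gripper":0.094,"slide":[0,0,0.09]},{"gripper":0.094,"slide":[0,0,0.1]},{"gripper":0.094,"slide":[0,0,0.1]}]}}

```text
$.rows[0]: bad value
```

{"method": "jog_arm", "body": {"rows": [{"gripper":0.03,"slide":[0,0,0]},{"gripper":0.03,"slide":[0,0,0]},{"gripper":0.03,"slide":[0,0,0]},{"gripper":0.03,"slide":[0,0,0]},{"gripper":0.03,"slide":[0,0,0]},{"gripper":0.03,"slide":[0,0,0]},{"gripper":0.03,"slide":[0,0,0]},{"gripper":0.03,"slide":[0,0,0]}], "squeeze": 25}}

```text
$.rows[0]: bad value
```

{"method": "jog_arm", "body": {"rows": [{"gripper":0.094,"slide":[0,0,0.02],"spin":0},{"gripper":0.094,"slide":[0,0,0.045],"spin":0},{"gripper":0.094,"slide":[0,0,0.07],"spin":0},{"gripper":0.094,"slide":[0,0,0.09],"spin":0},{"gripper":0.094,"slide":[0,0,0.1],"spin":0},{"gripper":0.094,"slide":[0,0,0.1],"spin":0},{"gripper":0.094,"slide":[0,0,0.1],"spin":0}]}}

```text
time_s: 4.0
ee_pos: [0.5598, -0.3204, 0.2312]
eef_rot: [3.14, -0.001, 0.657]
force: [-0.3, 0.3, 0.0]
grip_width: 0.0936
grip_force: 0.0
```

```bash
python3 go.py .559 -.3225 .23 .653
```

```text
now [ 0.5598 -0.3204  0.2312] [ 3.1399e+00 -6.0000e-04  6.5730e-01] F [-0.3  0.3  0. ] grip 0.09364341425687664 0.0
slide [-0.002   0.0012  0.0012] spin 0.0043
```

{"method": "jog_arm", "body": {"rows": [{"gripper":0.094,"slide":[-0.002,0.001,0.001],"spin":0.004},{"gripper":0.094,"slide":[-0.002,0.001,0.001],"spin":0.004},{"gripper":0.03,"slide":[-0.002,0.001,0.001],"spin":0.004},{"gripper":0.03,"slide":[-0.002,0.001,0.001],"spin":0.004},{"gripper":0.03,"slide":[-0.002,0.001,0.001],"spin":0.004},{"gripper":0.03,"slide":[-0.002,0.001,0.001],"spin":0.004},{"gripper":0.03,"slide":[-0.002,0.001,0.001],"spin":0.004},{"gripper":0.03,"slide":[-0.002,0.001,0.001],"spin":0.004}], "squeeze": 25}}

```text
time_s: 4.8
ee_pos: [0.5585, -0.3224, 0.2286]
eef_rot: [-3.142, 0.0, 0.653]
force: [-0.2, 0.3, -0.1]
grip_width: 0.0489
grip_force: 0.0
```

{"method": "jog_arm", "body": {"rows": [{"gripper":0.03,"slide":[0,0,0],"spin":0},{"gripper":0.03,"slide":[0,0,0],"spin":0},{"gripper":0.03,"slide":[0,0,0],"spin":0},{"gripper":0.03,"slide":[0,0,0],"spin":0},{"gripper":0.03,"slide":[0,0,0],"spin":0}], "squeeze": 25}}

```text
time_s: 5.3
ee_pos: [0.5586, -0.3224, 0.2287]
eef_rot: [3.142, -0.0, 0.653]
force: [-0.2, 0.6, -0.4]
grip_width: 0.0396
grip_force: 25.0
```

```bash
python3 go.py .5522 .1385 .38 1.506
```

```text
now [ 0.5586 -0.3224  0.2287] [ 3.1415 -0.      0.653 ] F [-0.2  0.6 -0.4] grip 0.03959015458356336 24.997842013835907
slide [ 0.275  -0.3699 -0.1513] spin -0.853
```

{"method": "jog_arm", "body": {"rows": [{"gripper":0.03,"slide":[0,0,-0.03],"spin":0},{"gripper":0.03,"slide":[0,0,-0.07],"spin":0},{"gripper":0.03,"slide":[0,0,-0.11],"spin":0},{"gripper":0.03,"slide":[0,0,-0.15],"spin":0},{"gripper":0.03,"slide":[0.018,-0.025,-0.16],"spin":-0.05},{"gripper":0.03,"slide":[0.042,-0.056,-0.16],"spin":-0.13},{"gripper":0.03,"slide":[0.066,-0.088,-0.16],"spin":-0.21},{"gripper":0.03,"slide":[0.09,-0.12,-0.16],"spin":-0.29}]}}

```text
time_s: 6.1
ee_pos: [0.5568, -0.171, 0.3887]
eef_rot: [-3.142, -0.0, 0.946]
force: [0.2, -0.8, 0.0]
grip_width: 0.0398
grip_force: 25.0
```

```bash
python3 go.py .5522 .1385 .39 1.506
```

```text
now [ 0.5568 -0.171   0.3887] [-3.1416e+00 -1.0000e-04  9.4590e-01] F [ 0.2 -0.8  0. ] grip 0.03980517929996243 24.99684512615204
slide [ 0.2483 -0.1847 -0.0013] spin -0.5601
```

{"method": "jog_arm", "body": {"rows": [{"gripper":0.03,"slide":[0.035,-0.026,0],"spin":-0.08},{"gripper":0.03,"slide":[0.07,-0.052,0],"spin":-0.16},{"gripper":0.03,"slide":[0.105,-0.078,0],"spin":-0.24},{"gripper":0.03,"slide":[0.14,-0.104,0],"spin":-0.32},{"gripper":0.03,"slide":[0.175,-0.13,0],"spin":-0.4},{"gripper":0.03,"slide":[0.21,-0.156,0],"spin":-0.48},{"gripper":0.03,"slide":[0.235,-0.175,0],"spin":-0.53},{"gripper":0.03,"slide":[0.248,-0.185,0],"spin":-0.56}]}}

```text
time_s: 6.9
ee_pos: [0.5527, 0.1392, 0.3886]
eef_rot: [-3.141, -0.0, 1.507]
force: [-0.4, -0.3, -0.7]
grip_width: 0.0397
grip_force: 25.0
```

{"method": "jog_arm", "body": {"rows": [{"gripper":0.03,"slide":[0,0,0],"spin":0},{"gripper":0.03,"slide":[0,0,0],"spin":0},{"gripper":0.03,"slide":[0,0,0],"spin":0}]}}

```text
time_s: 7.2
ee_pos: [0.5532, 0.1357, 0.3886]
eef_rot: [-3.142, 0.0, 1.501]
force: [0.5, -0.1, -0.9]
grip_width: 0.0399
grip_force: 25.0
```

```bash
python3 - <<'E'
from h import *
P=[]
for c in("scene","top"):
    p,d=cams.camera(c);np.savez(f"pics/{c}1.npz",p=p,d=d)
    q=proj(c,[.5522,.1385,.15])[0];print(c,q);u,v=q.astype(int)
    P.append(cv2.resize(p[max(v-75,0):max(v-75,0)+150,u-65:u+65],(390,450),interpolation=2))
cv2.imwrite("pics/c2.png",np.hstack(P)[:,:,::-1])
E
python3 go.py .5522 .1385 .25 1.506
```

```text
scene [305.34328122 219.30471747]
top [303.05067214 243.29740773]
now [0.5532 0.1358 0.3887] [-3.1416e+00  1.0000e-04  1.5011e+00] F [-0.2 -0.1 -1.1] grip 0.039539253599961265 24.99767303466797
slide [ 0.0026 -0.0012  0.1387] spin -0.0049
```

View pics/c2.png

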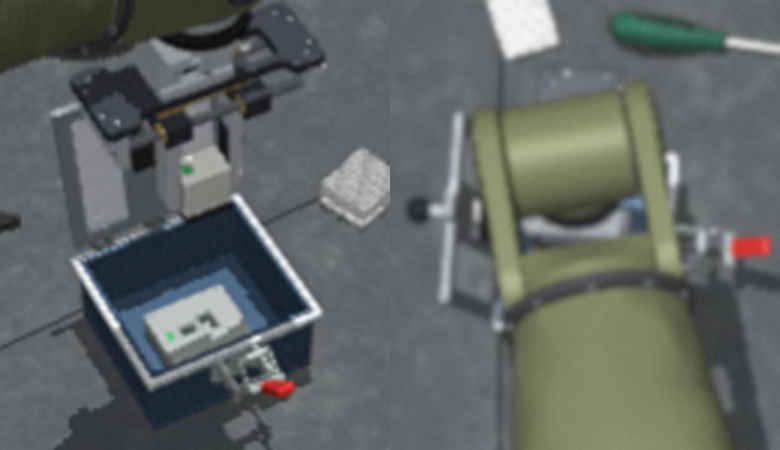

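The left crop (scene view) shows the relay held upright above the tester, with its green flag toward the socket's green mark. The lid and latch are still open. Next I'll check the in-hand offset from the scene depth.

```bash
python3 - <<'E'
from h import *
f=np.load("pics/scene1.npz");P=cloud("scene",f["d"]);p=f["p"].astype(int)
ux=np.array([np.cos(1.503),np.sin(1.503)]);uy=np.array([-ux[1],ux[0]])
t=np.array([.5532,.1358])
q=proj("scene",[[.5532,.1358,.2249],[.5532+.020,.1358,.2249]]);print(q)
M=(abs(P[...,0]-.553)<.05)&(abs(P[...,1]-.136)<.05)
for lo,hi in((.17,.2),(.2,.219),(.219,.232)):
    Q=P[M&(P[...,2]>lo)&(P[...,2]<hi)&(p.min(-1)>90)];d=Q[:,:2]-t
    print(lo,hi,len(Q),"x_t",np.round(np.percentile(d@ux,[1,5,25,50,75,95,99]),4),"y_t",np.round(np.percentile(d@uy,[1,5,50,95,99]),4))
# -x face plane (faces world -y): y at pixels
f0=np.load("pics/scene0.npz");P0=cloud("scene",f0["d"])
ux0=np.array([np.cos(.653),np.sin(.653)]);uy0=np.array([-ux0[1],ux0[0]]);t0=np.array([.5586,-.3224])
M=(abs(P0[...,0]-.5586)<.04)&(abs(P0[...,1]+.3224)<.04)
for lo,hi in((.03,.055),(.062,.07)):
    d=P0[M&(P0[...,2]>lo)&(P0[...,2]<hi)][:,:2]-t0
    print("pick",lo,len(d),"x",np.round(np.percentile(d@ux0,[1,5,25,50,75,95,99]),4),"y",np.round(np.percentile(d@uy0,[1,5,50,95,99]),4))
E
```

```text
[[306.09069267 198.55150389]
 [313.48832235 195.2084499 ]]
0.17 0.2 67 x_t [-0.0178 -0.0168 -0.0146 -0.0135 -0.0103 -0.0077 -0.0033] y_t [-0.028  -0.0239  0.0026  0.0248  0.028 ]
0.2 0.219 154 x_t [-0.0173 -0.0167 -0.0145 -0.0122 -0.0081  0.0017  0.007 ] y_t [-0.0329 -0.0294  0.0069  0.0311  0.0319]
0.219 0.232 196 x_t [-0.0182 -0.0155 -0.0118 -0.0073  0.0018  0.0106  0.014 ] y_t [-0.0308 -0.025  -0.0017  0.0303  0.0319]
pick 0.03 104 x [-0.0187 -0.0175 -0.016  -0.0151 -0.0144 -0.0133 -0.0104] y [-0.0199 -0.0182 -0.0001  0.0197  0.021 ]
pick 0.062 228 x [-0.0173 -0.0156 -0.0102 -0.0035  0.0047  0.0106  0.0121] y [-0.02   -0.0181  0.0004  0.0188  0.0206]
```

{"method": "jog_arm", "body": {"rows": [{"gripper":0.03,"slide":[0.002,-0.001,0.03],"spin":-0.005},{"gripper":0.03,"slide":[0.002,-0.001,0.06],"spin":-0.005},{"gripper":0.03,"slide":[0.002,-0.001,0.09],"spin":-0.005},{"gripper":0.03,"slide":[0.002,-0.001,0.115],"spin":-0.005},{"gripper":0.03,"slide":[0.002,-0.001,0.13],"spin":-0.005},{"gripper":0.03,"slide":[0.002,-0.001,0.13],"spin":-0.005},{"gripper":0.03,"slide":[0.002,-0.001,0.13],"spin":-0.005},{"gripper":0.03,"slide":[0.002,-0.001,0.13],"spin":-0.005}]}}

```text
time_s: 8.1
ee_pos: [0.5525, 0.139, 0.2601]
eef_rot: [3.139, -0.001, 1.508]
force: [0.6, 0.0, -1.0]
grip_width: 0.0398
grip_force: 25.0
```

```bash
python3 go.py .5522 .138 .2337 1.506
```

```text
now [0.5525 0.139  0.2601] [ 3.1395e+00 -5.0000e-04  1.5078e+00] F [ 0.6  0.  -1. ] grip 0.03976256549033709 24.997625648975372
slide [-0.001  -0.0003  0.0264] spin 0.0018
```

{"method": "jog_arm", "body": {"rows": [{"gripper":0.03,"slide":[-0.001,0,0.006],"spin":0.002},{"gripper":0.03,"slide":[-0.001,0,0.01],"spin":0.002},{"gripper":0.03,"slide":[-0.001,0,0.014],"spin":0.002},{"gripper":0.03,"slide":[-0.001,0,0.017],"spin":0.002},{"gripper":0.03,"slide":[-0.001,0,0.019],"spin":0.002},{"gripper":0.03,"slide":[-0.001,0,0.019],"spin":0.002}]}}

```text
time_s: 8.7
ee_pos: [0.5519, 0.1381, 0.2392]
eef_rot: [-3.14, 0.0, 1.506]
force: [-2.0, 0.1, -2.3]
grip_width: 0.04
grip_force: 25.0
```

{"method": "jog_arm", "body": {"rows": [{"gripper":0.03,"slide":[0,0,0.002],"spin":0},{"gripper":0.03,"slide":[0,0,0.004],"spin":0},{"gripper":0.03,"slide":[0,0,0.006],"spin":0},{"gripper":0.03,"slide":[0,0,0.0065],"spin":0},{"gripper":0.03,"slide":[0,0,0.007],"spin":0},{"gripper":0.03,"slide":[0,0,0.007],"spin":0}]}}

```text
time_s: 9.3
ee_pos: [0.5519, 0.1381, 0.2336]
eef_rot: [-3.141, 0.0, 1.506]
force: [-11.9, -0.3, 14.8]
grip_width: 0.0397
grip_force: 25.0
```

{"method": "jog_arm", "body": {"rows": [{"gripper":0.03,"slide":[0,-0.001,0],"spin":0},{"gripper":0.03,"slide":[0,-0.001,0.001],"spin":0},{"gripper":0.03,"slide":[0,-0.001,0.001],"spin":0},{"gripper":0.03,"slide":[0,-0.001,0.001],"spin":0}]}}

```text
time_s: 9.7
ee_pos: [0.5514, 0.1381, 0.2336]
eef_rot: [3.14, -0.0, 1.506]
force: [-9.0, -2.5, 21.0]
grip_width: 0.0399
grip_force: 25.0
```

{"method": "jog_arm", "body": {"rows": [{"gripper":0.06,"slide":[0,0,0],"spin":0},{"gripper":0.06,"slide":[0,0,0],"spin":0},{"gripper":0.06,"slide":[0,0,0],"spin":0},{"gripper":0.06,"slide":[0,0,0],"spin":0},{"gripper":0.06,"slide":[0,0,0],"spin":0}]}}

```text
time_s: 10.2
ee_pos: [0.5512, 0.1381, 0.2315]
eef_rot: [-3.142, 0.0, 1.506]
force: [0.3, 0.2, -0.5]
grip_width: 0.0598
grip_force: 0.0
```

{"method": "jog_arm", "body": {"rows": [{"gripper":0.06,"slide":[0,0,-0.015],"spin":0},{"gripper":0.06,"slide":[0,0,-0.04],"spin":0},{"gripper":0.06,"slide":[0,0,-0.08],"spin":0},{"gripper":0.06,"slide":[0,0,-0.12],"spin":0},{"gripper":0.06,"slide":[0,0,-0.16],"spin":0},{"gripper":0.06,"slide":[0,0,-0.2],"spin":0},{"gripper":0.06,"slide":[0,0,-0.22],"spin":0},{"gripper":0.06,"slide":[0,0,-0.22],"spin":0}]}}

```text
time_s: 11.0
ee_pos: [0.5506, 0.138, 0.4559]
eef_rot: [3.136, -0.001, 1.506]
force: [0.2, -0.1, 0.2]
grip_width: 0.0603
grip_force: 0.0
```

```bash
python3 - <<'E'
from h import *
p,d=cams.camera("scene");np.savez("pics/scene2.npz",p=p,d=d)
cv2.imwrite("pics/c3.png",cv2.resize(p[150:310,230:370],(560,600)[:2],interpolation=2)[:,:,::-1])
P=cloud("scene",d)
Q=P[(abs(P[...,0]-.552)<.045)&(abs(P[...,1]-.138)<.045)&(P[...,2]>.05)&(P[...,2]<.09)]
print(len(Q),np.median(Q[:,2]),cv2.minAreaRect(Q[:,:2].astype(np.float32)))
# latch tab angle
red=(p[...,0]>140)&(p[...,1]<80)&(p[...,2]<80)&(abs(P[...,1]-0)<.06)&(abs(P[...,0]-.55)<.06)&(P[...,2]>.05)
T=P[red];r=T-T.mean(0);print(len(T),T.mean(0),np.linalg.svd(r,full_matrices=False)[2][0],T.min(0),T.max(0))
k=(P[...,2]>.16)&(P[...,1]>.235)&(P[...,1]<.3)&(abs(P[...,0]-.56)<.03);print("knob",k.sum(),P[k].mean(0) if k.any() else "")
L=P[(P[...,2]>.1)&(P[...,2]<.19)&(P[...,1]>.17)&(P[...,1]<.24)&(abs(P[...,0]-.56)<.08)];print(np.polyfit(L[:,2],L[:,1],1))
E
python3 go.py .5606 .2688 .4536 1.506
```

```text
232 0.06843104659288121 ((0.5517967343330383, 0.13520123064517975), (0.03543911129236221, 0.04244266077876091), 85.65311431884766)
37 [ 0.53927676 -0.00470155  0.11099653] [ 0.05046201 -0.76237995  0.6451592 ] [ 0.53391479 -0.01700155  0.09564746] [0.54705545 0.01384982 0.12236459]
knob 95 [0.54985738 0.23757248 0.20739335]
[0.1669474  0.20058496]
now [0.5507 0.1381 0.4533] [ 3.1389e+00 -7.0000e-04  1.5060e+00] F [ 0.2  0.8 -0.8] grip 0.060063641546674956 0.0
slide [ 0.1311  0.0014 -0.0003] spin 0.0
```

View pics/c3.png

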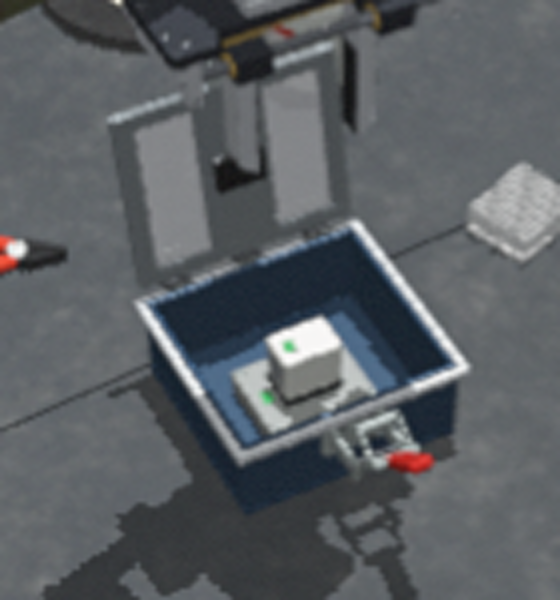

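The crop shows the relay seated on the socket, its flag beside the green mark. The tab is at about 0.87 rad, so it is clear of the lid. Next I'll go to the knob.

{"method": "jog_arm", "body": {"rows": [{"gripper":0.06,"slide":[0.03,0.001,0],"spin":0},{"gripper":0.06,"slide":[0.065,0.001,0],"spin":0},{"gripper":0.06,"slide":[0.1,0.001,0],"spin":0},{"gripper":0.06,"slide":[0.125,0.001,0],"spin":0},{"gripper":0.06,"slide":[0.131,0.001,0],"spin":0},{"gripper":0.06,"slide":[0.131,0.001,0],"spin":0},{"gripper":0.06,"slide":[0.131,0.001,0],"spin":0}]}}

```text
time_s: 11.75
ee_pos: [0.5607, 0.2679, 0.4511]
eef_rot: [-3.141, 0.001, 1.505]
force: [0.2, -0.4, 0.4]
grip_width: 0.0597
grip_force: 0.0
```

```bash
python3 go.py .5597 .2688 .3714 1.506; python3 - <<'E'
from h import *
p,d=cams.camera("top");P=cloud("top",d)
k=(p.max(-1)<60)&(P[...,2]>.17)&(P[...,2]<.215)&(P[...,1]>.235)&(P[...,1]<.3)&(abs(P[...,0]-.56)<.03);print("knob",k.sum(),P[k].mean(0) if k.any() else "")
E
```

```text
now [0.5607 0.2679 0.4511] [-3.1408e+00  6.0000e-04  1.5054e+00] F [ 0.2 -0.4  0.4] grip 0.05969781268024893 0.0
slide [ 0.0008 -0.0011  0.0797] spin -0.0006
knob 0
```

Descend and close gently.

{"method": "jog_arm", "body": {"rows": [{"gripper":0.06,"slide":[0.001,-0.001,0.03],"spin":0},{"gripper":0.06,"slide":[0.001,-0.001,0.06],"spin":0},{"gripper":0.06,"slide":[0.001,-0.001,0.075],"spin":0},{"gripper":0.06,"slide":[0.001,-0.001,0.08],"spin":0},{"gripper":0.06,"slide":[0.001,-0.001,0.08],"spin":0},{"gripper":0.06,"slide":[0.001,-0.001,0.08],"spin":0},{"gripper":0.01,"slide":[0.001,-0.001,0.08],"spin":0},{"gripper":0.01,"slide":[0.001,-0.001,0.08],"spin":0}], "squeeze": 12}}

```text
time_s: 12.6
ee_pos: [0.5597, 0.2698, 0.3724]
eef_rot: [3.14, -0.001, 1.506]
force: [-0.1, -0.6, -0.2]
grip_width: 0.0475
grip_force: 0.0
```

{"method": "jog_arm", "body": {"rows": [{"gripper":0.01,"slide":[0,0,0],"spin":0},{"gripper":0.01,"slide":[0,0,0],"spin":0},{"gripper":0.01,"slide":[0,0,0],"spin":0},{"gripper":0.01,"slide":[0,0,0],"spin":0},{"gripper":0.01,"slide":[0,0,0],"spin":0}]}}

```text
time_s: 13.1
ee_pos: [0.5599, 0.2698, 0.3717]
eef_rot: [3.141, -0.0, 1.506]
force: [4.9, 0.1, -1.0]
grip_width: 0.0211
grip_force: 12.0
```

```bash
python3 go.py .5597 .2688 .3714 1.506; python3 - <<'E'
import numpy as np
# knob path in slide coordinates (tool x, tool z) from theta0=1.725
f=lambda t:np.array([.074-.12*np.cos(t)+.034*np.sin(t),.078+.12*np.sin(t)+.034*np.cos(t)])
a=f(1.725)
for t in np.arange(1.725,-.01,-.075): d=f(t)-a;print(round(t,3),round(d[0],4),round(-d[1],4))
E
```

```text
now [0.5599 0.2698 0.3717] [ 3.1405e+00 -2.0000e-04  1.5059e+00] F [ 4.9  0.1 -1. ] grip 0.021101834475188548 11.999935805797577
slide [-0.001  -0.0001  0.0003] spin -0.0001
1.725 0.0 -0.0
1.65 -0.0086 -0.0036
1.575 -0.0175 -0.0065
1.5 -0.0266 -0.0088
1.425 -0.0358 -0.0103
1.35 -0.0451 -0.0112
1.275 -0.0545 -0.0113
1.2 -0.0638 -0.0108
1.125 -0.0731 -0.0096
1.05 -0.0822 -0.0077
0.975 -0.0912 -0.0051
0.9 -0.1 -0.0018
0.825 -0.1085 0.0021
0.75 -0.1167 0.0067
0.675 -0.1245 0.0118
0.6 -0.1319 0.0175
0.525 -0.1388 0.0238
0.45 -0.1453 0.0305
0.375 -0.1512 0.0378
0.3 -0.1566 0.0454
0.225 -0.1614 0.0534
0.15 -0.1656 0.0618
0.075 -0.1691 0.0705
0.0 -0.172 0.0794
```

{"method": "jog_arm", "body": {"rows": [{"gripper":0.01,"slide":[-0.0086,0,-0.0036],"spin":0},{"gripper":0.01,"slide":[-0.0175,0,-0.0065],"spin":0},{"gripper":0.01,"slide":[-0.0266,0,-0.0088],"spin":0},{"gripper":0.01,"slide":[-0.0358,0,-0.0103],"spin":0},{"gripper":0.01,"slide":[-0.0451,0,-0.0112],"spin":0},{"gripper":0.01,"slide":[-0.0545,0,-0.0113],"spin":0},{"gripper":0.01,"slide":[-0.0638,0,-0.0108],"spin":0},{"gripper":0.01,"slide":[-0.0638,0,-0.0108],"spin":0}]}}

```text
time_s: 13.9
ee_pos: [0.5555, 0.2048, 0.3829]
eef_rot: [3.141, 0.001, 1.505]
force: [1.5, -1.5, 6.4]
grip_width: 0.0213
grip_force: 12.0
```

{"method": "jog_arm", "body": {"rows": [{"gripper":0.01,"slide":[-0.0093,0,0.0012],"spin":0},{"gripper":0.01,"slide":[-0.0184,0,0.0031],"spin":0},{"gripper":0.01,"slide":[-0.0274,0,0.0057],"spin":0},{"gripper":0.01,"slide":[-0.0362,0,0.009],"spin":0},{"gripper":0.01,"slide":[-0.0447,0,0.0129],"spin":0},{"gripper":0.01,"slide":[-0.0529,0,0.0175],"spin":0},{"gripper":0.01,"slide":[-0.0607,0,0.0226],"spin":0},{"gripper":0.01,"slide":[-0.0681,0,0.0283],"spin":0}]}}

```text
time_s: 14.7
ee_pos: [0.5509, 0.1373, 0.354]
eef_rot: [-3.141, 0.001, 1.506]
force: [0.7, -1.4, 3.0]
grip_width: 0.0212
grip_force: 12.0
```

{"method": "jog_arm", "body": {"rows": [{"gripper":0.01,"slide":[-0.0069,0,0.0063],"spin":0},{"gripper":0.01,"slide":[-0.0134,0,0.013],"spin":0},{"gripper":0.01,"slide":[-0.0193,0,0.0203],"spin":0},{"gripper":0.01,"slide":[-0.0247,0,0.0279],"spin":0},{"gripper":0.01,"slide":[-0.0295,0,0.0359],"spin":0},{"gripper":0.01,"slide":[-0.0337,0,0.0443],"spin":0},{"gripper":0.01,"slide":[-0.0361,0,0.0501],"spin":0},{"gripper":0.01,"slide":[-0.0361,0,0.0501],"spin":0}]}}

```text
time_s: 15.5
ee_pos: [0.5487, 0.1019, 0.3028]
eef_rot: [-3.14, 0.0, 1.506]
force: [-4.8, -1.6, -1.6]
grip_width: 0.021
grip_force: 12.0
```

{"method": "jog_arm", "body": {"rows": [{"gripper":0.01,"slide":[-0.0012,0,0.003],"spin":0},{"gripper":0.01,"slide":[-0.0022,0,0.006],"spin":0},{"gripper":0.01,"slide":[-0.003,0,0.0085],"spin":0},{"gripper":0.01,"slide":[-0.0036,0,0.0105],"spin":0},{"gripper":0.01,"slide":[-0.004,0,0.0118],"spin":0},{"gripper":0.01,"slide":[-0.004,0,0.0118],"spin":0},{"gripper":0.01,"slide":[-0.004,0,0.0118],"spin":0},{"gripper":0.01,"slide":[-0.004,0,0.0118],"spin":0}]}}

```text
time_s: 16.3
ee_pos: [0.5483, 0.0984, 0.2922]
eef_rot: [-3.14, 0.0, 1.506]
force: [-6.2, -1.1, 1.1]
grip_width: 0.0212
grip_force: 12.0
```

```bash
python3 - <<'E'
from h import *
p,d=cams.camera("scene");np.savez("pics/scene3.npz",p=p,d=d)
cv2.imwrite("pics/c4.png",cv2.resize(p[150:310,230:370],(560,600),interpolation=2)[:,:,::-1])
P=cloud("scene",d);L=P[(P[...,2]>.07)&(P[...,2]<.095)&(P[...,1]>.085)&(P[...,1]<.2)&(abs(P[...,0]-.55)<.06)];print(len(L),np.polyfit(L[:,1],L[:,2],1),np.median(L[:,2]))
E
```

```text
875 [-0.02220785  0.08654467] 0.08347441318543075
```

View pics/c4.png

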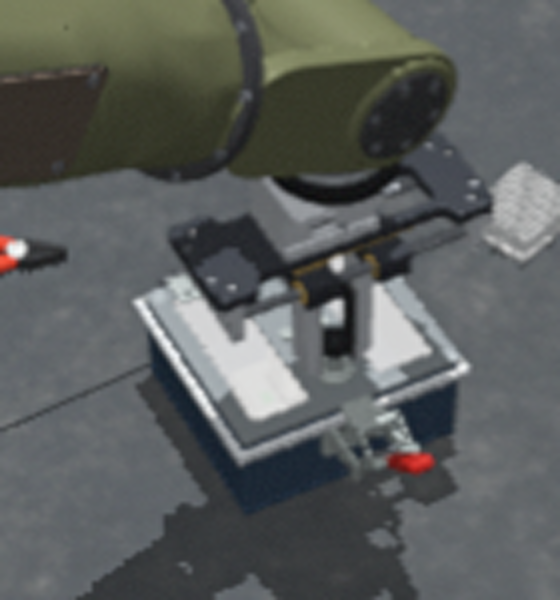

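The lid is down on the case with the knob still pinched (crop 335,340), and the measured tilt is about 0.02 rad. I'll press it a little further and release.

{"method": "jog_arm", "body": {"rows": [{"gripper":0.01,"slide":[0,0,0.001],"spin":0},{"gripper":0.01,"slide":[0,0,0.002],"spin":0},{"gripper":0.01,"slide":[0,0,0.002],"spin":0},{"gripper":0.01,"slide":[0,0,0.002],"spin":0},{"gripper":0.01,"slide":[0,0,0.002],"spin":0}]}}

```text
time_s: 16.85
ee_pos: [0.5483, 0.0982, 0.2905]
eef_rot: [-3.141, 0.0, 1.506]
force: [-8.6, -4.9, 4.1]
grip_width: 0.0211
grip_force: 12.0
```

{"method": "jog_arm", "body": {"rows": [{"gripper":0.06,"slide":[0,0,0],"spin":0},{"gripper":0.06,"slide":[0,0,0],"spin":0},{"gripper":0.06,"slide":[0,0,0],"spin":0},{"gripper":0.06,"slide":[0,0,0],"spin":0},{"gripper":0.06,"slide":[0,0,-0.01],"spin":0},{"gripper":0.06,"slide":[0,0,-0.04],"spin":0},{"gripper":0.06,"slide":[0,0,-0.08],"spin":0},{"gripper":0.06,"slide":[0,0,-0.08],"spin":0}]}}

```text
time_s: 17.65
ee_pos: [0.5489, 0.0983, 0.3762]
eef_rot: [3.133, -0.002, 1.506]
force: [0.1, -0.1, 0.1]
grip_width: 0.0602
grip_force: 0.0
```

{"method": "jog_arm", "body": {"rows": [{"gripper":0.0,"slide":[-0.03,0,0],"spin":0},{"gripper":0.0,"slide":[-0.07,0,0],"spin":0},{"gripper":0.0,"slide":[-0.11,0,0],"spin":0},{"gripper":0.0,"slide":[-0.14,0,0],"spin":0},{"gripper":0.0,"slide":[-0.155,0,0],"spin":0},{"gripper":0.0,"slide":[-0.155,0,0],"spin":0},{"gripper":0.0,"slide":[-0.155,0,0],"spin":0},{"gripper":0.0,"slide":[-0.155,0,0],"spin":0}]}}

```text
time_s: 18.45
ee_pos: [0.5386, -0.0552, 0.3703]
eef_rot: [-3.142, -0.0, 1.507]
force: [0.4, 0.8, -0.2]
grip_width: 0.0011
grip_force: 0.0
```

```bash
python3 go.py .5389 -.0515 .299 1.506;python3 - <<'E'
from h import *
p,d=cams.camera("scene");np.savez("pics/scene4.npz",p=p,d=d)
P=cloud("scene",d);L=P[(P[...,2]>.07)&(P[...,2]<.095)&(P[...,1]>.085)&(P[...,1]<.2)&(abs(P[...,0]-.55)<.06)];print(len(L),np.polyfit(L[:,1],L[:,2],1),np.median(L[:,2]))
red=(p[...,0]>140)&(p[...,1]<80)&(p[...,2]<80)&(abs(P[...,1]-0)<.06)&(abs(P[...,0]-.55)<.06)&(P[...,2]>.05)
T=P[red];print(len(T),T.mean(0),T.min(0),T.max(0))
E
```

```text
now [ 0.5386 -0.0552  0.3703] [-3.1416e+00 -2.0000e-04  1.5074e+00] F [ 0.4  0.8 -0.2] grip 0.0011356887514344005 0.0
slide [0.0037 0.     0.0713] spin 0.0014
1106 [-0.0105792   0.08494619] 0.08326825171222552
36 [ 0.53931173 -0.00420341  0.11055589] [ 0.53252882 -0.01667795  0.09154779] [0.54653611 0.01655461 0.12053683]
```

{"method": "jog_arm", "body": {"rows": [{"gripper":0.0,"slide":[0,0,0.03],"spin":0},{"gripper":0.0,"slide":[0,0,0.06],"spin":0},{"gripper":0.0,"slide":[0,0,0.071],"spin":0},{"gripper":0.0,"slide":[0,0,0.071],"spin":0},{"gripper":0.0,"slide":[0.01,0,0.071],"spin":0},{"gripper":0.0,"slide":[0.02,0,0.071],"spin":0},{"gripper":0.0,"slide":[0.028,0,0.071],"spin":0},{"gripper":0.0,"slide":[0.036,0,0.071],"spin":0}]}}

```text
time_s: 19.3
ee_pos: [0.5411, -0.0202, 0.3007]
eef_rot: [3.139, 0.002, 1.507]
force: [-1.9, -9.4, 7.8]
grip_width: 0.0009
grip_force: 4.7
```

{"method": "jog_arm", "body": {"rows": [{"gripper":0.0,"slide":[0.005,0,0],"spin":0},{"gripper":0.0,"slide":[0.01,0,0],"spin":0},{"gripper":0.0,"slide":[0.015,0,0],"spin":0},{"gripper":0.0,"slide":[0.02,0,0],"spin":0},{"gripper":0.0,"slide":[0.024,0,0],"spin":0},{"gripper":0.0,"slide":[0.028,0,0],"spin":0},{"gripper":0.0,"slide":[0.032,0,0],"spin":0},{"gripper":0.0,"slide":[0.032,0,0],"spin":0}]}}

```text
time_s: 20.1
ee_pos: [0.5429, 0.0118, 0.2992]
eef_rot: [-3.141, -0.0, 1.506]
force: [0.3, -0.3, -0.2]
grip_width: -0.0
grip_force: 0.1
```

```bash
python3 - <<'E'
from h import *
p,d=cams.camera("scene")
cv2.imwrite("pics/c5.png",cv2.resize(p[190:320,250:390],(700,600),interpolation=2)[:,:,::-1])
P=cloud("scene",d)
red=(p[...,0]>140)&(p[...,1]<80)&(p[...,2]<80)&(abs(P[...,1]-0)<.06)&(abs(P[...,0]-.55)<.06)&(P[...,2]>.05)
T=P[red];print(len(T),T.mean(0),T.min(0),T.max(0))
E
```

```text
<stdin>:6: RuntimeWarning: Mean of empty slice.
  ret = um.true_divide(
Traceback (most recent call last):
ValueError: zero-size array to reduction operation minimum which has no identity
```

View pics/c5.png

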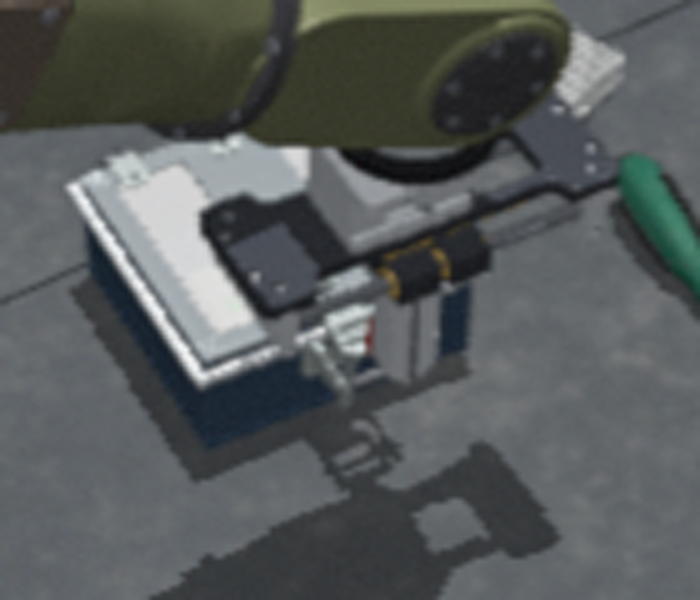

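The crop shows the latch raised, with a sliver of red tab at (370,335) just inside the fingers, so contact is as intended. I'll continue the push.

{"method": "jog_arm", "body": {"rows": [{"gripper":0.0,"slide":[0.003,0,0],"spin":0},{"gripper":0.0,"slide":[0.006,0,0],"spin":0},{"gripper":0.0,"slide":[0.008,0,0],"spin":0},{"gripper":0.0,"slide":[0.01,0,0],"spin":0},{"gripper":0.0,"slide":[0.012,0,0],"spin":0},{"gripper":0.0,"slide":[0.012,0,0],"spin":0}]}}

```text
time_s: 20.75
ee_pos: [0.5437, 0.0214, 0.2997]
eef_rot: [3.141, 0.005, 1.505]
force: [-4.2, -27.3, 7.8]
grip_width: 0.0002
grip_force: 13.8
```

{"method": "jog_arm", "body": {"rows": [{"gripper":0.0,"slide":[0.001,0,0],"spin":0},{"gripper":0.0,"slide":[0.002,0,0],"spin":0},{"gripper":0.0,"slide":[0.002,0,0],"spin":0},{"gripper":0.0,"slide":[0.002,0,0],"spin":0}]}}

```text
time_s: 21.15
ee_pos: [0.5438, 0.0223, 0.2998]
eef_rot: [3.141, 0.007, 1.505]
force: [-5.2, -37.8, 10.0]
grip_width: 0.0004
grip_force: 19.1
```

{"method": "jog_arm", "body": {"rows": [{"gripper":0.0,"slide":[-0.02,0,0],"spin":0},{"gripper":0.0,"slide":[-0.05,0,0],"spin":0},{"gripper":0.0,"slide":[-0.08,0,0],"spin":0},{"gripper":0.0,"slide":[-0.11,0,-0.02],"spin":0},{"gripper":0.0,"slide":[-0.15,0,-0.05],"spin":0},{"gripper":0.0,"slide":[-0.19,0,-0.08],"spin":0},{"gripper":0.0,"slide":[-0.2,0,-0.1],"spin":0}]}}

```text
time_s: 21.85
ee_pos: [0.5304, -0.177, 0.4011]
eef_rot: [3.14, 0.0, 1.503]
force: [0.4, 0.0, 0.0]
grip_width: 0.0005
grip_force: 0.0
```

```bash
python3 - <<'E'
from h import *
o=np.array([.5515,.1431]);ux=np.array([.0648,.998])
W=[]
for c in("scene","top"):
    p,d=cams.camera(c);P=cloud(c,d)
    W.append(cv2.resize(p[190:310,250:350] if c=="scene" else p[205:295,262:362],(390,450),interpolation=2))
    red=(p[...,0]>110)&(p[...,1]<.5*p[...,0])&(p[...,2]<.5*p[...,0])&(abs(P[...,1]-.03)<.06)&(abs(P[...,0]-.55)<.06)&(P[...,2]>.05)
    T=P[red];print(c,len(T),"x_t",np.round(np.percentile((T[:,:2]-o)@ux,[5,25,50,75,95]),4),"z",np.round(np.percentile(T[:,2],[5,50,95]),4))
    if c=="scene" and len(T)>5: print("slope dx/dz",np.polyfit(T[:,2],(T[:,:2]-o)@ux,1))
    L=P[(P[...,2]>.07)&(P[...,2]<.095)&(P[...,1]>.085)&(P[...,1]<.2)&(abs(P[...,0]-.55)<.06)];print(len(L),np.polyfit(L[:,1],L[:,2],1),np.median(L[:,2]))
cv2.imwrite("pics/c6.png",np.hstack(W)[:,:,::-1])
E
```

```text
scene 40 x_t [-0.1148 -0.1136 -0.1122 -0.1113 -0.1101] z [0.1071 0.13   0.1395]
slope dx/dz [-0.04357115 -0.10686979]
251 [-0.11394938  0.09418184] 0.08239069781484715
top 21 x_t [-0.1131 -0.1106 -0.1083 -0.1059 -0.1034] z [0.1259 0.1347 0.1401]
1996 [0.00076051 0.08134831] 0.08142090387624645
```

View pics/c6.png

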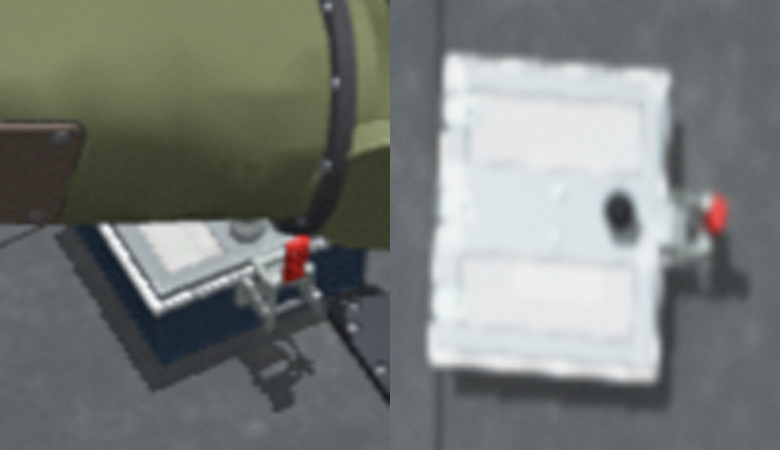

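The tab stands upright in both views (scene crop 297,258 and top crop 715,213), at about 0.04 rad or less. The lid is flat within 0.001 rad, and the arm is clear.

```bash
python3 -c "
from station import workorder
print(workorder.hand_in())"
```

```text
the job is handed in; nothing more can be done
None
```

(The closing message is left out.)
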